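# Pry open the press cover and hold the cam lever at full lift

### The arm

A 6-joint arm with a two-finger parallel gripper is mounted at the origin on a cart in front of the work surface, level with it; the furniture and walls round the work are solid. World frame = base frame: x ahead of the robot, y to its left, z up, the work surface at z = 0. Lengths are in m, angles in rad, forces in N, time in s.
With the tool pointing down it reaches from about 0.35 to 0.975 m from the base axis. Payload 4.9 kg.
Tool frame: the origin (TCP) lies midway between the tips of the shut fingers; the grasp point (between the pads) lies 19 mm behind it; x points along the fingers, z is the direction in which the jaws open and shut, and the axes are right-handed (so a half turn about x gives the same grasp; the last joint's range is limited). The gripper opens to 85 mm and grips with 20 to 120 N. Pads are 22 mm wide; open, the fingers measure 114 mm over their backs; the gripper's body (76 mm by 85 mm) begins 54 mm behind the grasp point. The pads swing forward as they close: fully open they stand 13 mm farther back than shut.
Start: joints at [-1.46, 0.053, 1.613, -0, 1.476, -0.119], TCP at [0.142, -0.609, 0.231] pointing down, gripper open.
Joint ranges: [-3.01, 3.01], [-1.01, 2.22], [0.06, 2.58], [-1.02, 4.17], [0.09, 2.62], [-3.14, 3.14]. Speed limits (rad/s): [2.57, 2.57, 3.14, 3.14, 3.14, 3.14].

### API

Orientations are given as a unit quaternion [w, x, y, z].
In Python, from plant import state, cams, workorder, nets gives the robot as it stands.
- The arm moves only by the tool play_rows, never from a script. Its argument "motion" is a list of rows, each a list of 3 entries, a list of its own where there are three numbers: the closure, from -1 (fully open) to 1 (shut), then the shift along the world's x, y, z in m, then the turn about the world's z in rad. A call has 1 to 5 rows; each row is the pose to reach, as a shift and turn from the pose commanded when the call began; what a row does not reach only later rows make up. A row lasts 1/10 s, in which the tool goes at most 50 mm and 8.59 degrees, less where a joint would pass 70% of its speed; a pose out of reach is approached as far as the arm can. A call with a gripper value outside its range is refused whole. The fingers move at their own pace and stop on an object; the grip force is fixed at half the most. Time passes only in rows, so rows that repeat a pose let the fingers close. It gives the time, the measured TCP pose, the force and the opening at its end, in the units of the state.
- state(): the state, without advancing time (a new reading comes with each control period).
- cams.grab_frame(name): name is "side" or "top" or "wrist"; returns (picture, depth): 400x640x3 uint8, red, green, blue; 400x640 float32, m along the optical axis (not along the pixel's ray), 0 where there is no reading.
- cams.camera_info(name): a dict with "K" (3x3 intrinsics, pixels), "rvec" (rotation vector, rad) and "tvec" (3), from world to camera coordinates, as OpenCV has them. Camera axes: x right, y down, z forward; pixel columns grow to the right and rows downward; lengths in m; the calibration is good to about 2 mm. The wrist camera is an equidistant fisheye: a pixel r from the principal point sees the ray r / f radians off the axis. A picture is of the moment at which its call begins: read the wrist's pose just before it. camera_info takes no time and is no camera call; for the wrist camera it gives the pose at the moment of the call.
- workorder.job_done(): hands the job in, once; it reports no verdict.
Trained networks look in the newest picture that a camera, given by its name, has taken for a name from the list of things; names that differ only in an ending like _2 or _b are one class to them, and where a whole thing is asked for, a point or a joint stands for the part that bears it (a point fixed in the world has none). Each returns a list of dicts, best first, with "score" (0 to 1); they miss things now and then, are a little off and sometimes report something else, mostly with a low value. They report only what shows in the picture. A call takes as long as a camera call.
- nets.recognise(camera, target): "at" ([x, y, z] in m, in world coordinates, good to about 4 mm: the middle of the surface that is visible of it).
- nets.landmark_of(camera, target): "at" ([x, y, z] in m, in world coordinates, good to about 4 mm: a listed point, or the origin of a listed thing).
The state is a dict: "time": time; "joint_pos": joint angles; "joint_vel": joint speeds; "joint_efforts": joint torques, N m; "tool_pos": TCP position; "tool_rot": TCP orientation; "contact_force": force on the tool from outside, world axes, zero at the start; "ft_torque": the same for the moment, N m; "gripper_width": opening from 0.0 (shut) to 1.0 (fully open).
Only numpy, scipy, OpenCV 4.12 (cv2) and the standard library are available. Lean on these libraries where they do the work, as an engineer would, in place of code of your own. Each camera call takes 0.05 s, during which the arm holds its last target.

### The job

Use the knife to pry up the hinged grey cover of the wooden hold-down press: put the blade in the slot at the front under the cover and lift until the cover swings fully open by itself (keep the gripper off the cover), then lay the knife back down on the worktop. Then take the red knob of the cam lever inside and swing the lever straight up, where the cam lifts the jaw off the wooden blank as high as it goes. The lever is spring-loaded, so finish while still holding the knob there, and leave the blank and the other things where they are.

Things in the scene. Friction and masses are not known exactly. Their poses are not given: they have to be found in the camera images.
- press: plywood hold-down press, fixed. Origin on the worktop; x from its front to its back, y to its left, z up. Lever housing: open box, x -90 to 80 mm, y -65 to 65, height 62, walls and floor 5 mm. On its left an anvil (x -50 to 80, y 70 to 115, 30 mm high) carries the blank; over it two guide rods and the steel jaw, 108 mm high.
- pry_slot (a point): centre of the pry slot's mouth in the housing's front wall, at (-90, 0, 56) mm of the press; the slot is open to the front, 60 mm wide (along the press's y), 12 mm high (z 50 to 62 mm), its top being the cover's underside; wall 5 mm thick, nothing behind it for 30 mm at blade height.
- cover (a joint): angle of the flat grey cover (170 x 130 x 4 mm) on the housing, hinged on its far top edge (x 80, z 62 mm of the press, along y): 0 closed, grows as the front edge rises, stop at 2.0 rad. About 0.5 to 1 N lifts the front edge; let go below about 0.3 rad it falls shut; above about 0.6 rad (front edge 96 mm up, 30 back) a spring swings it fully open in about 2 s and it stays.
- cover_edge (a point): middle of the cover's front edge, on its underside.
- cam_lever (a joint): angle of the cam lever, turning about an axle along the press's y at (15, 0, 35) mm of the press: 0 = level, knob to the front (rest, a stop), 1.571 = straight up = highest lift, 2.5 = far stop, leaning back. The jaw's spring drives it back to 0 (about 2 N at the knob near 0, falling to none when upright); past upright it drives it to the far stop.
- knob (a point): centre of the lever's red knob, a disc of 20 mm diameter and 16 mm thickness, its axis along the press's y (so pinch its flat faces along the press's y), 70 mm from the axle; 35 mm above the worktop at rest, 105 mm when upright. At rest 50 mm are free on either side of its faces, and 30 mm from its centre to the front wall.
- jaw (a joint): lift of the jaw in m: 0 = closed, 1 mm above the blank; a little under 12 mm at most; it follows the lever as about 12 mm times the sine of the lever angle.
- knife: loose knife, 70 g, lying flat: dark wooden handle 90 mm long (x), 18 mm wide (y), 26 mm high (z), and a thin flat steel blade 22 mm wide, 2.5 mm thick, at half the handle's height. Origin: centre of the handle's underside; x axis towards the blade, z up. It balances about 20 mm ahead of the origin. A fixed blue bench vice (under 160 mm high) stands between knife and press, so carry the knife high.
- blade_tip (a point): tip of the knife's blade, 134 mm ahead of the knife's origin, 13 mm above it.
- blank: reddish wooden blank 32 x 140 x 22 mm lying on the press's anvil under the jaw; leave it there. Origin: centre of its underside.
- burr_block: bystander: wooden block with small burrs standing in it, 50 x 130 x 66 mm; origin: centre of its underside.
- sleeve_0: bystander: yellow sanding sleeve standing, 26 mm diameter, 30 mm high; origin: centre of its underside.
- chuck_key: bystander: small steel T-shaped chuck key, 50 x 66 x 12 mm; origin: centre of its underside.

How it is judged:
On the way, in this order (a step that is already met when the one before it is completed fails the run):
1. the knife's blade is prying the cover up (value of joint cover above 0.12 rad and contact force between knife and cover above 0.1 N), for 0.1 s.
2. the cover is fully open (value of joint cover above 1.8 rad), for 0.2 s.
At the end, for the whole second after the job is handed in: The cover stands open (over 1.7 rad), the cam lever is upright within 0.14 rad and still, with the jaw lifted over 11 mm and the fingers on the lever with more than 1 N; the knife lies flat and still on the worktop, released and clear of the press (value of joint cover above 1.7 rad and value of joint cam_lever between 1.43 and 1.71 rad and value of joint jaw above 0.011 m and contact force between the fingers and cam_lever above 1 N and velocity of joint cam_lever between -0.1 and 0.1 rad/s and height (world z) of knife below 0.012 m and angle between knife's own z axis and vertical below 0.35 rad and linear speed of knife below 0.03 m/s and contact force between each of the fingers, press and knife below 0.05 N); the arm keeps its last pose, push and grip.
It fails at once if the gripper or arm touches the cover before it is open (value of joint cover below 1.2 rad and contact force between any of the fingers, the arm and cover above 0.5 N).
It fails at once if the blank is shifted on the anvil by more than 15 mm (distance of blank from where it was at the start of the episode above 0.015 m).
It fails at once if a bystander is shifted by more than 30 mm (distance of any of burr_block, sleeve_0, chuck_key from where it was at the start of the episode above 0.03 m).
It also fails if it takes over 72 s, if anything falls off the work surface, if the arm or the gripper's body presses on something with over 40 N, if the wrist force passes 120 N, or if a joint passes its speed limit or range.

## Working session

There is one attempt and no reset: what is moved stays moved. The work goes in short steps, Python scripts to look and compute and a tool call to move; the robot and the scene stay as the last step left them, time stands still between calls to the robot, and variables do not carry over. Pictures are saved under pics/ and viewed, and the job is handed in when it is done.

Besides the shell and the picture viewer there is one more tool, called as name(argument=value, ...), one argument or row to a line, values as JSON. play_rows: Moves the arm, as the interface text tells. Its arguments: {"type":"object","properties":{"motion":{"type":"array","items":{"type":"array"}}},"required":["motion"]}

```bash
mkdir -p pics; ls
cat > h.py <<'E'
import numpy as np, cv2
from plant import state,cams,workorder,nets
def save(cam,name):
    p,d=cams.grab_frame(cam); cv2.imwrite('pics/'+name+'.png',p[:,:,::-1]); return p,d
def w2p(cam,P):
    i=cams.camera_info(cam); q,_=cv2.projectPoints(np.array(P,float).reshape(-1,1,3),np.array(i['rvec']),np.array(i['tvec']),np.array(i['K']),None); return q[:,0]
def p2w(cam,u,v,d):
    i=cams.camera_info(cam);K=np.array(i['K']);R=cv2.Rodrigues(np.array(i['rvec'],float))[0]
    c=np.array([(u-K[0,2])/K[0,0]*d,(v-K[1,2])/K[1,1]*d,d]); return R.T@(c-np.array(i['tvec']).ravel())
E
python3 - <<'E'
from h import *
for c in ['top','side']:
    save(c,c+'0')
    for t in ['press','knife','burr_block','sleeve_0','chuck_key','blank']:
        r=nets.landmark_of(c,t)[:2]; print(c,t,[(np.round(a['at'],3),round(a['score'],2)) for a in r])
    for t in ['pry_slot','cover_edge','blade_tip','knob']:
        r=nets.landmark_of(c,t)[:2]; print(c,t,[(np.round(a['at'],3),round(a['score'],2)) for a in r])
s=state(); print(s)
E
```

```text
pics
top press [(array([ 0.607,  0.158, -0.004]), 0.72), (array([0.524, 0.147, 0.054]), 0.52)]
top knife [(array([ 0.431, -0.287,  0.002]), 0.96)]
top burr_block [(array([0.452, 0.37 , 0.001]), 0.77)]
top sleeve_0 [(array([ 0.654, -0.22 , -0.   ]), 0.5)]
top chuck_key [(array([ 0.686, -0.073,  0.001]), 0.49)]
top blank [(array([0.615, 0.26 , 0.031]), 0.78)]
top pry_slot [(array([0.524, 0.147, 0.056]), 0.59)]
top cover_edge [(array([0.521, 0.139, 0.065]), 0.71), (array([ 0.606,  0.158, -0.003]), 0.45)]
top blade_tip [(array([ 0.563, -0.302,  0.012]), 0.76)]
top knob []
side press []
side knife []
side burr_block [(array([ 0.452,  0.37 , -0.001]), 0.77)]
side sleeve_0 [(array([ 0.648, -0.222,  0.005]), 0.49)]
side chuck_key [(array([ 0.682, -0.07 ,  0.   ]), 0.49)]
side blank [(array([0.611, 0.256, 0.033]), 0.65)]
side pry_slot [(array([0.522, 0.142, 0.054]), 0.95)]
side cover_edge []
side blade_tip []
side knob []
{'time': 1.1, 'joint_pos': array([-1.46001400e+00,  5.26446284e-02,  1.61288873e+00, -6.44804675e-07,
        1.47598394e+00, -1.19009199e-01]), 'joint_vel': array([-0.00105231,  0.00067279,  0.00035899,  0.00118397,  0.00058553,
        0.00047649]), 'joint_efforts': array([ 1.72451906e-03, -3.93690705e+01, -3.70468175e+01, -4.45930448e-05,
        5.59100827e-04, -1.58695235e-05]), 'tool_pos': array([ 0.1423527 , -0.60856329,  0.23134467]), 'tool_rot': array([ 0.55404355,  0.43936271,  0.55400635, -0.43940086]), 'contact_force': array([-0.7367112 , -0.27926157, -0.02574574]), 'ft_torque': array([0.02793127, 0.04528493, 0.04009603]), 'gripper_width': 1.0041013133158045}
```

View pics/top0.png

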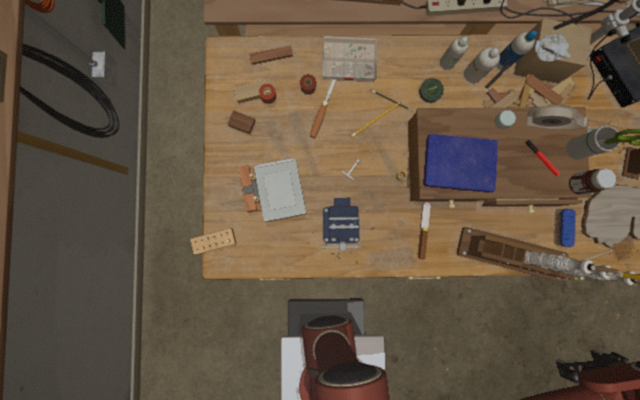

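View pics/side0.png

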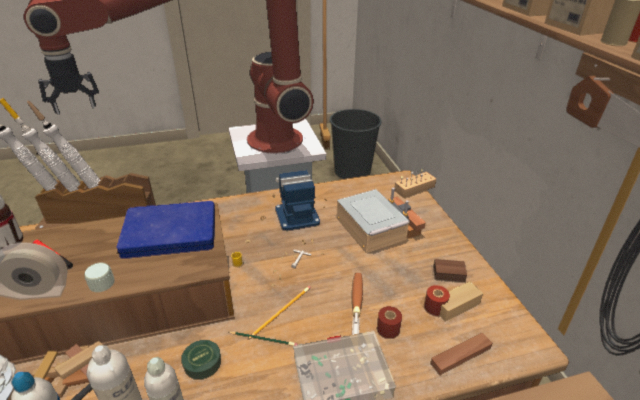

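Run:
```python
from h import *
from scipy.spatial.transform import Rotation as R
q=state()['tool_rot']; print(R.from_quat(q[[1,2,3,0]]).as_matrix().round(3))
p,d=save('top','top1')
print(cams.camera_info('top')['K'][0][0])
def crop(name,u0,u1,v0,v1,s): cv2.imwrite('pics/'+name+'.png',cv2.resize(p[v0:v1,u0:u1,::-1],None,fx=s,fy=s,interpolation=cv2.INTER_CUBIC))
crop('c1',225,365,145,255,5)
crop('c2',390,460,190,270,7)
us,vs=np.meshgrid(np.arange(640),np.arange(400))
i=cams.camera_info('top');K=np.array(i['K']);Rm=cv2.Rodrigues(np.array(i['rvec'],float))[0]
c=np.stack([(us-K[0,2])/K[0,0]*d,(vs-K[1,2])/K[1,1]*d,d],-1)
W=(c-np.array(i['tvec']).ravel())@Rm; np.save('W.npy',W)
# cover
m=(W[...,2]>.055)&(W[...,2]<.08)&(W[...,1]>.03)&(W[...,1]<.24)&(W[...,0]>.45)&(W[...,0]<.75)
pt=W[m][:,:2].astype(np.float32); print('cover',len(pt),np.median(W[m][:,2]),cv2.minAreaRect(pt))
m=(W[...,2]>.02)&(W[...,1]<-.24)&(W[...,1]>-.34)&(W[...,0]>.36)&(W[...,0]<.5)
pt=W[m]; print('handle',len(pt),np.median(pt[:,2]),cv2.minAreaRect(pt[:,:2].astype(np.float32)))
m=(W[...,2]>.03)&(W[...,1]<.04)&(W[...,1]>-.15)&(W[...,0]>.36)&(W[...,0]<.6)
pt=W[m]; print('vice',pt.min(0),pt.max(0))
print('drawer', np.median(W[185:198,430:480],axis=(0,1)), W[205,425],W[200,425])
```

```text
[[ 0.     0.974  0.228]
 [-0.     0.228 -0.974]
 [-1.    -0.     0.   ]]
426.1137570229462
cover 2536 0.06674222416248893 ((0.6027490496635437, 0.16708791255950928), (0.1759616732597351, 0.1485602855682373), 10.146058082580566)
handle 180 0.025521180436233616 ((0.44286811351776123, -0.28951582312583923), (0.018271397799253464, 0.11688370257616043), 81.92893981933594)
vice [ 0.41682554 -0.07438783  0.0446242 ] [0.57606485 0.03028244 0.14024164]
drawer [ 0.58382456 -0.34808564  0.14245197] [ 0.55408377 -0.30045277  0.01101071] [ 0.56374655 -0.28142676  0.08390124]
```

View pics/c1.png

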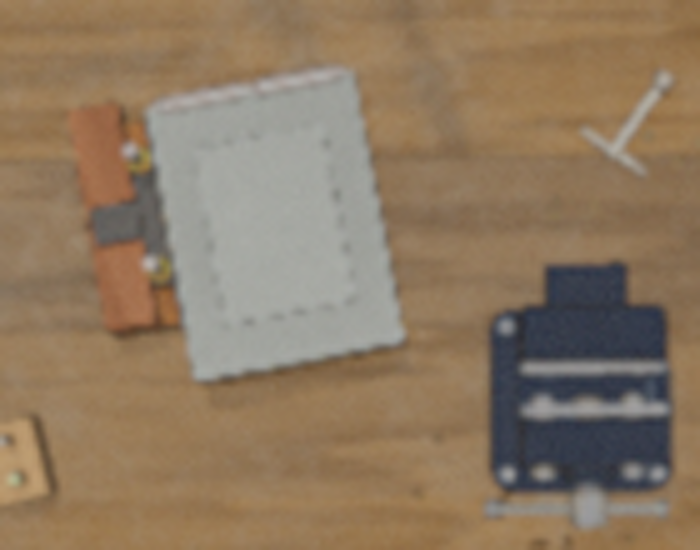

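View pics/c2.png

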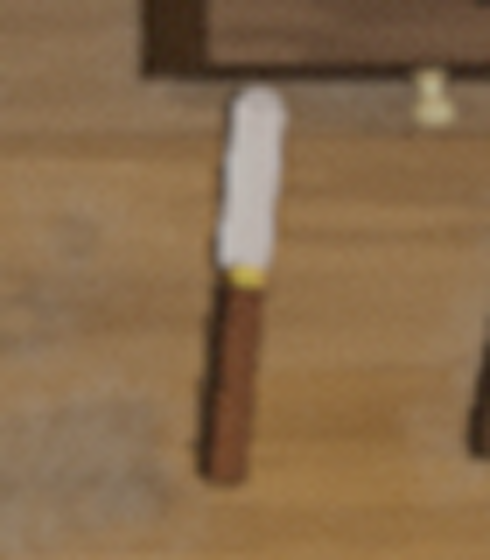

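play_rows(
  motion=[
    [-1,[0.02,0.045,0.01],-0.1],
    [-1,[0.04,0.09,0.02],-0.2],
    [-1,[0.06,0.135,0.02],-0.3],
    [-1,[0.08,0.18,0.02],-0.355],
    [-1,[0.1,0.225,0.02],-0.355],
  ],
)

```text
time: 1.65
tool_pos: [0.2428, -0.3819, 0.2515]
tool_rot: [0.468, 0.531, 0.467, -0.531]
contact_force: [1.2, 0.5, 0.7]
gripper_width: 1.001
```

play_rows(
  motion=[
    [-1,[0.03,0.03,0],0],
    [-1,[0.07,0.05,0],0],
    [-1,[0.11,0.07,0],0],
    [-1,[0.155,0.09,0],0],
    [-1,[0.199,0.096,0],0],
  ],
)

```text
time: 2.15
tool_pos: [0.4432, -0.2856, 0.2519]
tool_rot: [0.469, 0.53, 0.468, -0.53]
contact_force: [-0.6, -1.5, 1.2]
gripper_width: 1.001
```

play_rows(
  motion=[
    [-1,[0,0,0],0],
    [-1,[0,0,0],0],
    [-1,[0,0,0],0],
  ],
)

```text
time: 2.45
tool_pos: [0.4407, -0.2878, 0.2513]
tool_rot: [-0.467, -0.53, -0.468, 0.531]
contact_force: [0.7, -0.9, 1.0]
gripper_width: 1.003
```

Run:
```python
from h import *
p,d=save('wrist','w0'); print(cams.camera_info('wrist'))
for t in ['knife','blade_tip']:
  for r in nets.landmark_of('wrist',t)[:2]: print(t,r)
print(nets.recognise('wrist','knife')[:1])
print(state()['tool_pos'],state()['tool_rot'])
```

```text
{'K': array([[309.70691629,   0.        , 320.1847335 ],
       [  0.        , 309.70691629, 202.2586615 ],
       [  0.        ,   0.        ,   1.        ]]), 'rvec': array([-1.94832207,  2.21185082,  0.30175988]), 'tvec': array([-0.22973036,  0.41640066,  0.52484663])}
knife {'at': [0.4301, -0.2851, -0.0037], 'score': 0.89}
knife {'at': [0.5235, 0.1415, 0.0546], 'score': 0.67}
blade_tip {'at': [0.5693, -0.3046, 0.0153], 'score': 0.59}
[{'at': [0.4848, -0.2893, 0.0109], 'score': 0.95}]
[ 0.44052808 -0.28808801  0.25162416] [ 0.46753426  0.53068895  0.4670736  -0.53068184]
```

View pics/w0.png

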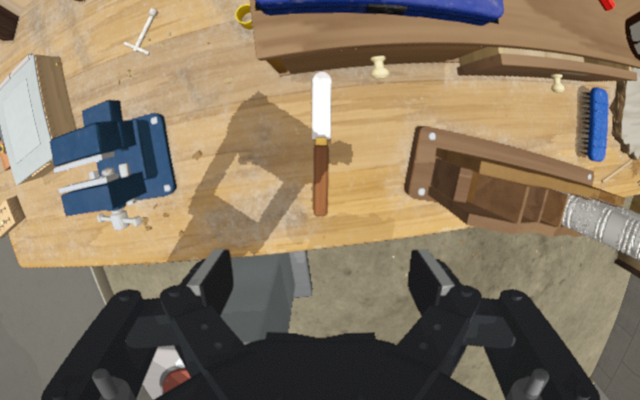

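play_rows(
  motion=[
    [-1,[0,0,-0.05],0],
    [-1,[0,0,-0.1],0],
    [-1,[0,0,-0.15],0],
    [-1,[0,0,-0.2],0],
    [-1,[0,0,-0.22],0],
  ],
)

```text
time: 3.15
tool_pos: [0.4376, -0.2853, 0.026]
tool_rot: [-0.464, -0.53, -0.47, 0.531]
contact_force: [-0.7, 0.3, 0.3]
gripper_width: 0.997
```

play_rows(
  motion=[
    [-1,[0,0,-0.02],0],
    [-1,[0,0,-0.027],0],
    [1,[0,0,-0.027],0],
    [1,[0,0,-0.027],0],
    [1,[0,0,-0.027],0],
  ],
)

```text
time: 3.65
tool_pos: [0.4423, -0.2885, 0.006]
tool_rot: [0.469, 0.53, 0.467, -0.53]
contact_force: [0.1, -0.1, -0.3]
gripper_width: 0.52
```

play_rows(
  motion=[
    [1,[0,0,0],0],
    [1,[0,0,0],0],
    [1,[0,0,0],0],
    [1,[0,0,0],0],
    [1,[0,0,0],0],
  ],
)

```text
time: 4.15
tool_pos: [0.4422, -0.2883, 0.0056]
tool_rot: [0.469, 0.53, 0.467, -0.53]
contact_force: [-0.4, -0.1, 5.7]
gripper_width: 0.193
```

play_rows(
  motion=[
    [1,[0,0,0.01],0],
    [1,[0,0,0.03],0],
    [1,[0,0,0.06],0],
    [1,[0,0,0.09],0],
    [1,[0,0,0.09],0],
  ],
)

```text
time: 4.65
tool_pos: [0.4435, -0.2894, 0.0993]
tool_rot: [0.471, 0.531, 0.465, -0.53]
contact_force: [0.1, 0.3, -0.9]
gripper_width: 0.195
```

Run:
```python
from h import *
save('wrist','w1')
for t in ['knife','blade_tip']:
  for r in nets.landmark_of('wrist',t)[:2]: print(t,r)
print(state())
```

```text
knife {'at': [0.4306, -0.2863, 0.0933], 'score': 0.91}
{'time': 4.8, 'joint_pos': array([-7.18702211e-01, -5.51284016e-02,  1.96070768e+00,  1.04499017e-04,
        1.23747647e+00,  9.77261293e-01]), 'joint_vel': array([-0.00067847,  0.02112419,  0.01888784, -0.00118898, -0.0010027 ,
        0.00019568]), 'joint_efforts': array([-1.08350671e-02, -3.30309463e+01, -3.54841340e+01,  1.57493734e-03,
       -4.02472902e-02, -3.68671572e-04]), 'tool_pos': array([ 0.44077654, -0.28695979,  0.09347433]), 'tool_rot': array([-0.4672231 , -0.53026831, -0.46825803,  0.53033246]), 'contact_force': array([-0.01356167, -0.05342538, -0.77189269]), 'ft_torque': array([ 0.00453389,  0.02587045, -0.03608238]), 'gripper_width': 0.19343326823972168}
```

View pics/w1.png

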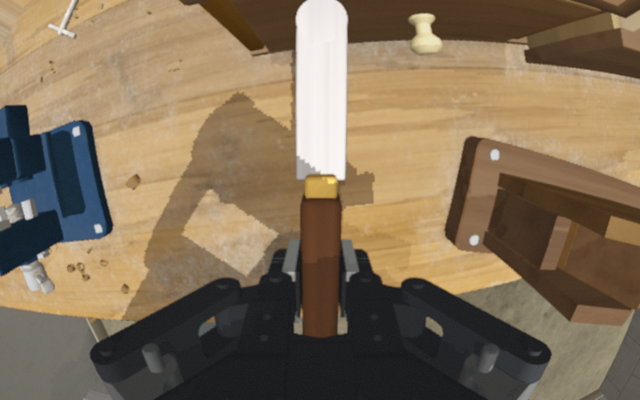

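play_rows(
  motion=[
    [1,[0,0,0.03],0],
    [1,[0,0,0.06],0],
    [1,[0,0,0.09],0],
    [1,[0,0,0.12],0],
    [1,[0,0,0.135],0],
  ],
)

```text
time: 5.3
tool_pos: [0.4416, -0.2877, 0.2304]
tool_rot: [0.468, 0.53, 0.467, -0.53]
contact_force: [-0.9, -1.2, -0.1]
gripper_width: 0.196
```

play_rows(
  motion=[
    [1,[0,0.03,0],0.03],
    [1,[-0.01,0.07,0],0.06],
    [1,[-0.02,0.11,0],0.1],
    [1,[-0.03,0.15,0],0.14],
    [1,[-0.04,0.19,0],0.18],
  ],
)

```text
time: 5.8
tool_pos: [0.3999, -0.0958, 0.227]
tool_rot: [0.512, 0.486, 0.515, -0.486]
contact_force: [1.2, 0.7, -0.8]
gripper_width: 0.194
```

play_rows(
  motion=[
    [1,[-0.01,0.04,0],0.04],
    [1,[-0.02,0.08,0],0.08],
    [1,[-0.025,0.12,0],0.12],
    [1,[-0.03,0.16,0],0.12],
    [1,[-0.03,0.19,0],0.12],
  ],
)

```text
time: 6.3
tool_pos: [0.3698, 0.0944, 0.2273]
tool_rot: [0.541, 0.454, 0.543, -0.455]
contact_force: [0.8, -0.3, -0.9]
gripper_width: 0.197
```

play_rows(
  motion=[
    [1,[0,0.024,0],0],
    [1,[0,0.024,0],0],
    [1,[0,0.024,-0.03],0],
    [1,[0,0.024,-0.06],0],
    [1,[0,0.024,-0.06],0],
  ],
)

```text
time: 6.8
tool_pos: [0.3677, 0.1155, 0.1633]
tool_rot: [0.539, 0.452, 0.544, -0.458]
contact_force: [0.1, -0.6, -1.4]
gripper_width: 0.196
```

Run:
```python
from h import *
save('wrist','w2'); 
for t in ['knife','blade_tip','pry_slot','cover_edge','press']:
  for r in nets.landmark_of('wrist',t)[:2]: print(t,r)
save('top','top2')
for t in ['knife','blade_tip','pry_slot','cover_edge','press']:
  for r in nets.landmark_of('top',t)[:2]: print('top',t,r)
save('side','side2')
for t in ['knife','blade_tip','pry_slot','cover_edge','press']:
  for r in nets.landmark_of('side',t)[:2]: print('side',t,r)
s=state();print(s['tool_pos'],s['tool_rot'],s['joint_pos'])
```

```text
knife {'at': [0.3602, 0.1177, 0.1531], 'score': 0.92}
knife {'at': [0.4521, 0.37, -0.0008], 'score': 0.36}
top blade_tip {'at': [0.6852, -0.0701, -0.0005], 'score': 0.72}
top blade_tip {'at': [0.4936, 0.1386, 0.1781], 'score': 0.7}
top pry_slot {'at': [0.5232, 0.1468, 0.0553], 'score': 0.69}
top cover_edge {'at': [0.5219, 0.1423, 0.0647], 'score': 0.62}
top press {'at': [0.6071, 0.1589, -0.0034], 'score': 0.59}
side knife {'at': [0.36, 0.1166, 0.1663], 'score': 0.51}
side blade_tip {'at': [0.4931, 0.1377, 0.1691], 'score': 0.61}
side pry_slot {'at': [0.5201, 0.1403, 0.0536], 'score': 0.91}
side pry_slot {'at': [0.6091, 0.1572, 0.0021], 'score': 0.73}
side cover_edge {'at': [0.5222, 0.1421, 0.066], 'score': 0.94}
side press {'at': [0.6095, 0.1582, -0.0018], 'score': 0.81}
[0.37130198 0.11646321 0.16923233] [ 0.54171605  0.45439523  0.54177881 -0.45447158] [ 1.12097970e-01 -5.28148470e-01  2.20138454e+00 -1.02154453e-05
  1.46849600e+00  1.50804463e+00]
```

View pics/w2.png

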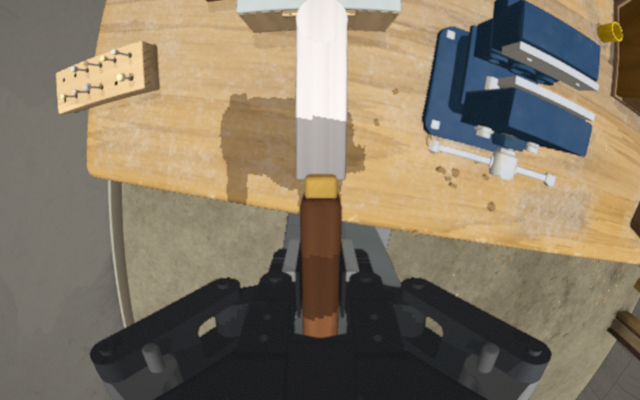

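View pics/side2.png

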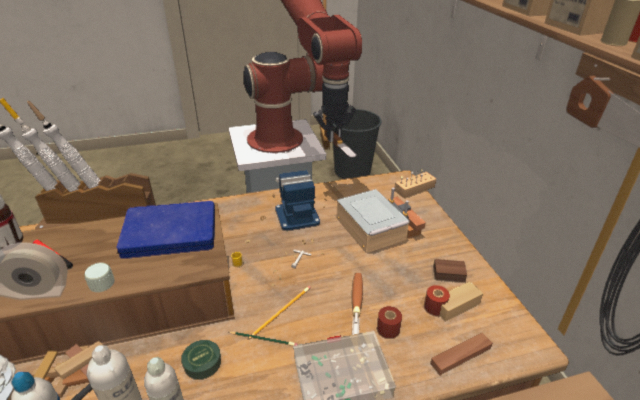

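play_rows(
  motion=[
    [1,[0,0,-0.03],0],
    [1,[0,0,-0.06],0],
    [1,[0,0,-0.09],0],
    [1,[0,0,-0.115],0],
    [1,[0,0,-0.1215],0],
  ],
)

```text
time: 8.2
tool_pos: [0.3688, 0.1162, 0.0447]
tool_rot: [0.54, 0.453, 0.543, -0.456]
contact_force: [-0.8, -0.2, -1.0]
gripper_width: 0.194
```

play_rows(
  motion=[
    [1,[0,0,0],0],
    [1,[0,0,0],0],
    [1,[0,0,0],0],
  ],
)

```text
time: 8.5
tool_pos: [0.3728, 0.1166, 0.0496]
tool_rot: [0.543, 0.455, 0.541, -0.454]
contact_force: [0.3, 0.6, -1.3]
gripper_width: 0.196
```

Run:
```python
from h import *
p,d=save('wrist','w3'); 
s=state();print(s['tool_pos'])
c=cams.camera_info('wrist'); K=c['K'];R=cv2.Rodrigues(c['rvec'])[0]
def W(u,v):
    x=(u-K[0,2])/K[0,0];y=(v-K[1,2])/K[1,1];r=np.hypot(x,y)
    ray=np.array([x/r*np.sin(r),y/r*np.sin(r),np.cos(r)]); z=d[v,u]; return (R.T@(ray*z/ray[2]-c['tvec'].ravel())).round(4)
for v in (6,10,30,60,90,120,150): print(v,W(322,v))
for u in (230,250,270,380,390): print(u,W(u,10),W(u,30))
save('side','side3'); p,d=cams.grab_frame('side')
cv2.imwrite('pics/s3c.png',cv2.resize(p[120:280,270:450,::-1],None,fx=4,fy=4))
for t in ['blade_tip','pry_slot','knife']:
  for r in nets.landmark_of('side',t)[:2]: print('side',t,r)
```

```text
[0.37270837 0.11661288 0.04949445]
6 [0.4902 0.1367 0.0589]
10 [0.4885 0.1364 0.0581]
30 [0.4792 0.1348 0.0575]
60 [0.4653 0.1323 0.0586]
90 [0.4523 0.13   0.0587]
120 [0.4395 0.1278 0.0592]
150 [0.4266 0.1255 0.0577]
230 [5.029e-01 1.981e-01 5.000e-04] [0.4888 0.1948 0.0014]
250 [5.039e-01 1.849e-01 2.000e-04] [0.4897 0.1817 0.0015]
270 [0.5045 0.1717 0.0017] [4.913e-01 1.693e-01 4.000e-04]
380 [0.5169 0.1044 0.0016] [ 5.038e-01  1.020e-01 -1.000e-04]
390 [ 5.194e-01  9.780e-02 -2.000e-04] [5.053e-01 9.580e-02 2.000e-04]
side blade_tip {'at': [0.496, 0.1364, 0.0539], 'score': 0.61}
side blade_tip {'at': [0.6129, 0.2588, 0.0343], 'score': 0.45}
side pry_slot {'at': [0.5219, 0.138, 0.0508], 'score': 0.89}
side knife {'at': [0.3611, 0.1146, 0.0445], 'score': 0.56}
```

View pics/w3.png

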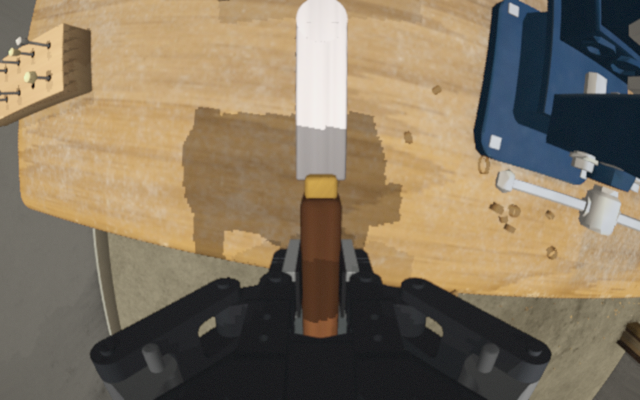

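View pics/s3c.png

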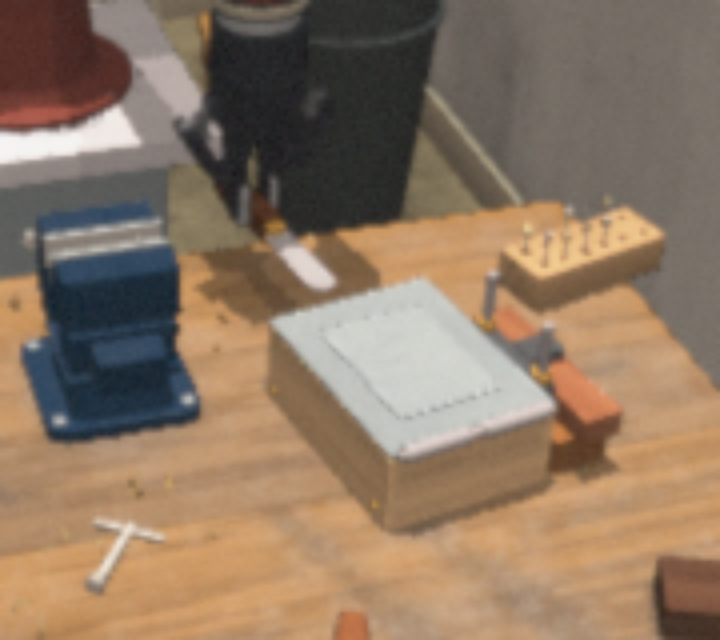

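play_rows(
  motion=[
    [1,[0.01,0.002,0],0],
    [1,[0.02,0.004,0],0],
    [1,[0.03,0.0055,0],0],
    [1,[0.036,0.0065,0],0],
    [1,[0.036,0.0065,0],0],
  ],
)

```text
time: 9.3
tool_pos: [0.408, 0.123, 0.048]
tool_rot: [0.542, 0.455, 0.542, -0.454]
contact_force: [-0.3, 0.0, -0.2]
gripper_width: 0.196
```

play_rows(
  motion=[
    [1,[0.008,0.0015,0],0],
    [1,[0.016,0.003,0],0],
    [1,[0.016,0.003,0],0],
    [1,[0.016,0.003,0],0],
  ],
)

```text
time: 9.7
tool_pos: [0.4234, 0.126, 0.0478]
tool_rot: [0.542, 0.454, 0.542, -0.455]
contact_force: [0.7, -0.6, -0.0]
gripper_width: 0.191
```

Run:
```python
from h import *
save('wrist','w4'); s=state();print(s['tool_pos'],s['contact_force'],s['ft_torque'])
p,d=cams.grab_frame('side')
cv2.imwrite('pics/s4c.png',cv2.resize(p[120:280,270:450,::-1],None,fx=4,fy=4))
```

```text
[0.42321983 0.12594363 0.04771999] [-0.1853363   1.10545254 -1.66106414] [ 0.03071894 -0.02674934 -0.00428804]
```

View pics/w4.png

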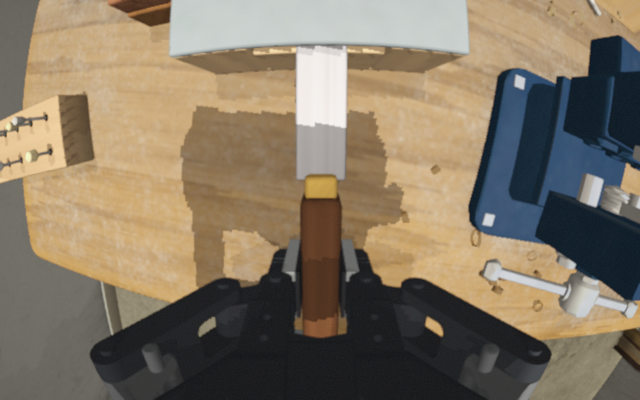

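View pics/s4c.png

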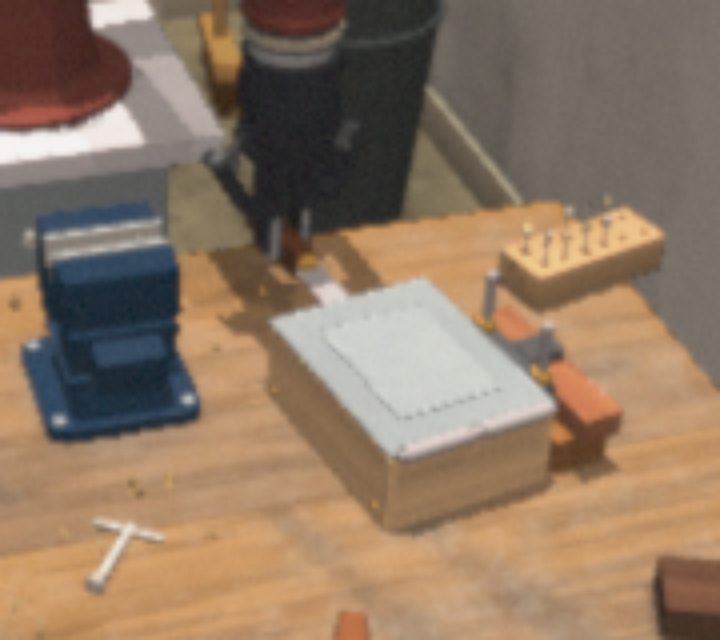

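play_rows(
  motion=[
    [1,[0,0,0.008],0],
    [1,[0,0,0.016],0],
    [1,[0.001,0,0.024],0],
    [1,[0.003,0.0005,0.032],0],
    [1,[0.005,0.001,0.04],0],
  ],
)

```text
time: 10.3
tool_pos: [0.4284, 0.1269, 0.0886]
tool_rot: [0.542, 0.454, 0.542, -0.454]
contact_force: [-2.3, -1.0, -1.1]
gripper_width: 0.197
```

play_rows(
  motion=[
    [1,[0,0,0],0],
    [1,[0,0,0],0],
  ],
)

```text
time: 10.5
tool_pos: [0.4294, 0.1271, 0.0888]
tool_rot: [0.542, 0.455, 0.541, -0.454]
contact_force: [0.2, -0.2, -1.5]
gripper_width: 0.198
```

Run:
```python
from h import *
save('wrist','w5'); s=state();print(s['tool_pos'],s['contact_force'],s['ft_torque'])
p,d=cams.grab_frame('side')
cv2.imwrite('pics/s5c.png',cv2.resize(p[120:280,270:450,::-1],None,fx=4,fy=4))
```

```text
[0.42906114 0.12703517 0.08834392] [-0.10101123 -0.36695968 -1.03766976] [ 0.01417309 -0.01354067  0.00869366]
```

View pics/w5.png

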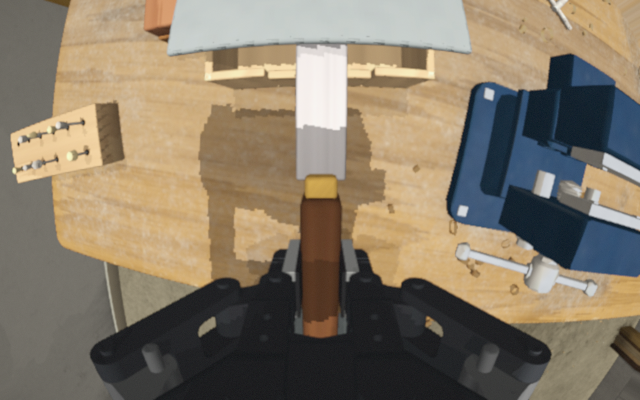

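View pics/s5c.png

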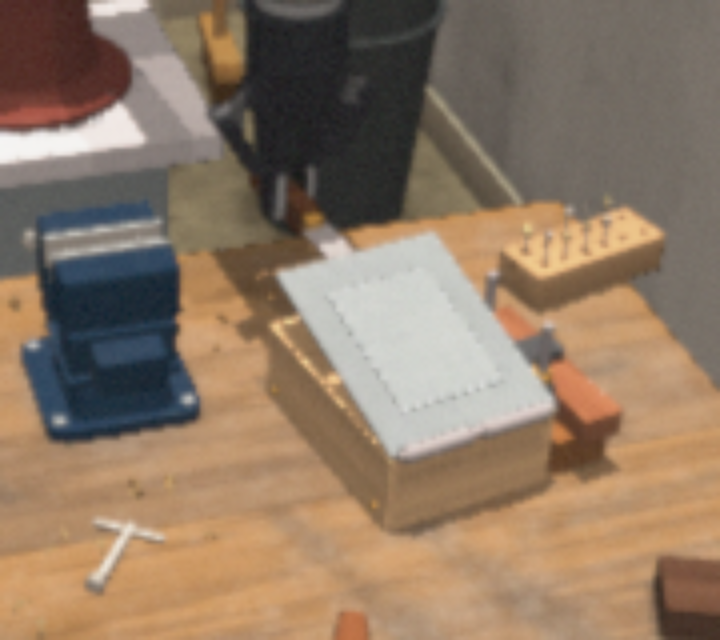

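Works well; the cover is rising. Continue lifting and following.

play_rows(
  motion=[
    [1,[0.003,0.0005,0.008],0],
    [1,[0.006,0.001,0.016],0],
    [1,[0.009,0.0015,0.024],0],
    [1,[0.012,0.002,0.032],0],
    [1,[0.015,0.0025,0.04],0],
  ],
)

```text
time: 11.1
tool_pos: [0.4441, 0.1295, 0.1288]
tool_rot: [0.542, 0.455, 0.541, -0.454]
contact_force: [0.7, -0.2, -1.9]
gripper_width: 0.196
```

play_rows(
  motion=[
    [1,[0.003,0.0005,0.008],0],
    [1,[0.006,0.001,0.016],0],
    [1,[0.009,0.0015,0.024],0],
    [1,[0.012,0.002,0.032],0],
    [1,[0.012,0.002,0.036],0],
  ],
)

```text
time: 11.6
tool_pos: [0.4564, 0.1316, 0.1653]
tool_rot: [0.542, 0.455, 0.541, -0.454]
contact_force: [0.1, -0.4, -0.3]
gripper_width: 0.195
```

Run:
```python
from h import *
s=state();print(s['tool_pos'],s['contact_force'],s['ft_torque'])
p,d=cams.grab_frame('side')
cv2.imwrite('pics/s6c.png',cv2.resize(p[120:280,270:450,::-1],None,fx=4,fy=4))
```

```text
[0.45644104 0.13155938 0.16533057] [ 0.05408609 -0.42914956 -0.28067043] [-0.02302105  0.01235996 -0.03371074]
```

View pics/s6c.png

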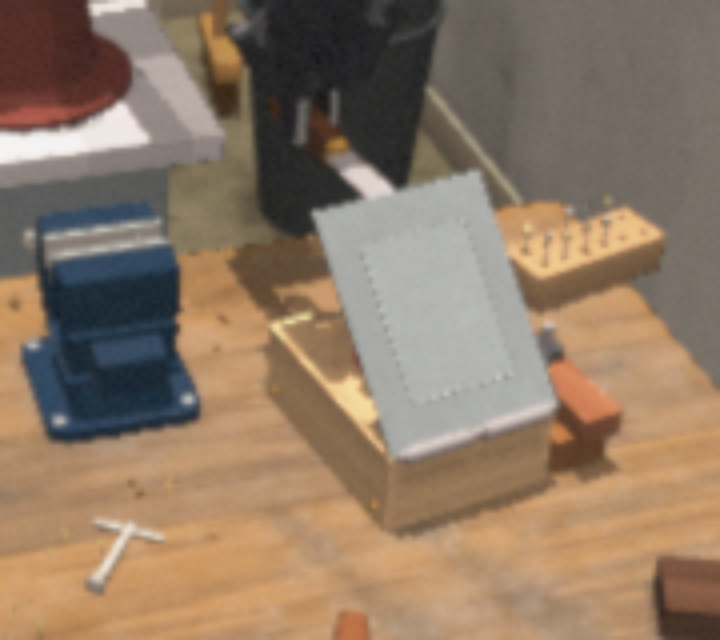

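Hold and let the spring work.

play_rows(
  motion=[
    [1,[0,0,0],0],
    [1,[0,0,0],0],
    [1,[0,0,0],0],
    [1,[0,0,0],0],
    [1,[0,0,0],0],
  ],
)

```text
time: 12.15
tool_pos: [0.4552, 0.1314, 0.1635]
tool_rot: [0.542, 0.454, 0.542, -0.455]
contact_force: [-0.7, -0.2, -0.2]
gripper_width: 0.195
```

play_rows(
  motion=[
    [1,[0,0,0],0],
    [1,[0,0,0],0],
    [1,[0,0,0],0],
    [1,[0,0,0],0],
    [1,[0,0,0],0],
  ],
)

```text
time: 12.65
tool_pos: [0.4554, 0.1314, 0.1638]
tool_rot: [0.542, 0.454, 0.542, -0.454]
contact_force: [-0.1, 0.1, -2.0]
gripper_width: 0.197
```

Run:
```python
from h import *
s=state();print(s['tool_pos'],s['contact_force'],s['ft_torque'])
p,d=cams.grab_frame('side')
cv2.imwrite('pics/s7c.png',cv2.resize(p[120:280,270:450,::-1],None,fx=4,fy=4))
```

```text
[0.45536212 0.13142563 0.16379064] [-0.0871879   0.09648109 -1.95612456] [-0.01260331  0.05835419  0.02375178]
```

View pics/s7c.png

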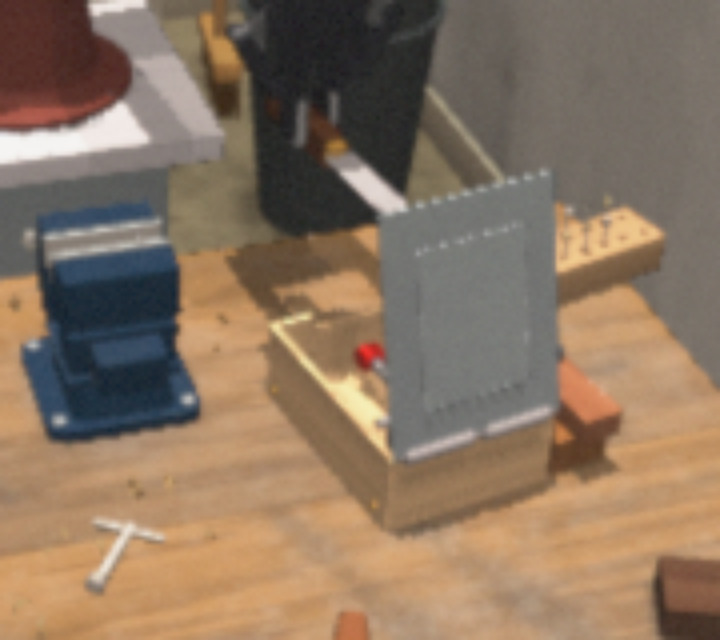

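play_rows(
  motion=[
    [1,[-0.02,-0.003,0],0],
    [1,[-0.05,-0.009,0.01],0],
    [1,[-0.07,-0.012,0.03],0],
    [1,[-0.07,-0.012,0.055],0],
    [1,[-0.07,-0.012,0.07],0],
  ],
)

```text
time: 13.2
tool_pos: [0.3857, 0.1195, 0.2359]
tool_rot: [0.543, 0.455, 0.541, -0.454]
contact_force: [-0.0, -0.9, -1.2]
gripper_width: 0.195
```

play_rows(
  motion=[
    [1,[0,-0.03,0],-0.03],
    [1,[0.005,-0.07,0],-0.07],
    [1,[0.01,-0.11,0],-0.11],
    [1,[0.015,-0.15,0],-0.15],
    [1,[0.02,-0.19,0],-0.19],
  ],
)

```text
time: 13.7
tool_pos: [0.4056, -0.0723, 0.234]
tool_rot: [0.496, 0.504, 0.496, -0.504]
contact_force: [1.9, 0.9, -0.7]
gripper_width: 0.192
```

play_rows(
  motion=[
    [1,[0.005,-0.04,0],-0.03],
    [1,[0.01,-0.08,0],-0.06],
    [1,[0.015,-0.12,0],-0.09],
    [1,[0.025,-0.16,0],-0.11],
    [1,[0.032,-0.2,0],-0.11],
  ],
)

```text
time: 14.2
tool_pos: [0.4378, -0.2727, 0.2335]
tool_rot: [0.467, 0.531, 0.468, -0.53]
contact_force: [0.3, 0.6, -0.9]
gripper_width: 0.198
```

play_rows(
  motion=[
    [1,[0,-0.015,0],0],
    [1,[0,-0.015,0],0],
    [1,[0,-0.015,-0.03],0],
    [1,[0,-0.015,-0.06],0],
    [1,[0,-0.015,-0.06],0],
  ],
)

```text
time: 14.7
tool_pos: [0.435, -0.2821, 0.1688]
tool_rot: [-0.465, -0.53, -0.472, 0.53]
contact_force: [-0.5, 0.5, -1.9]
gripper_width: 0.199
```

Run:
```python
from h import *
save('wrist','w8'); s=state();print(s['tool_pos'],s['contact_force'],s['ft_torque'])
p,d=save('side','side8')
```

```text
[ 0.43617893 -0.28321399  0.17153882] [ 0.4827445   0.5182191  -0.32491598] [-0.02591776 -0.05613334 -0.00052368]
```

View pics/w8.png

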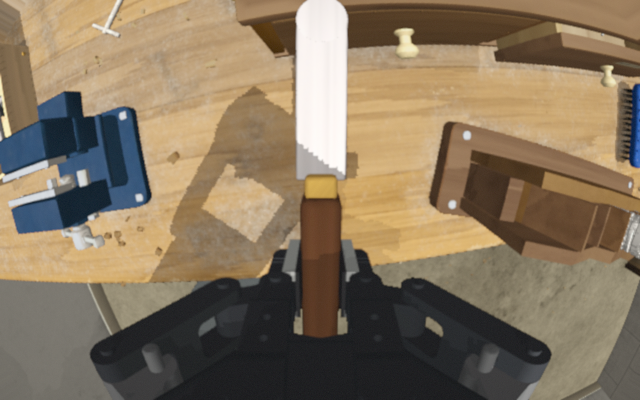

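View pics/side8.png

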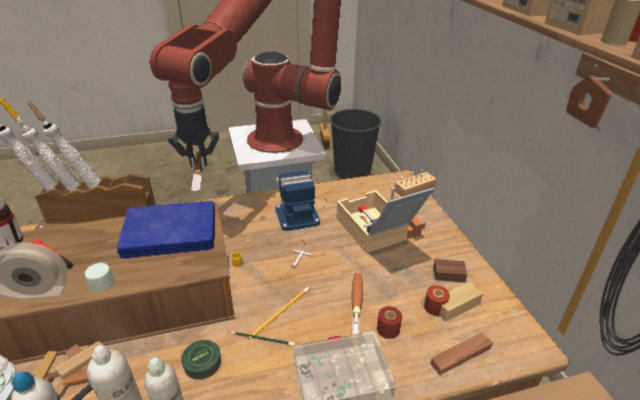

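play_rows(
  motion=[
    [1,[0,0,-0.04],0],
    [1,[0,0,-0.08],0],
    [1,[0,0,-0.12],0],
    [1,[0,0,-0.145],0],
    [1,[0,0,-0.155],0],
  ],
)

```text
time: 15.3
tool_pos: [0.4371, -0.2847, 0.018]
tool_rot: [-0.467, -0.53, -0.469, 0.53]
contact_force: [-0.4, -0.1, 0.0]
gripper_width: 0.194
```

play_rows(
  motion=[
    [1,[0,0,0],0],
    [1,[0,0,0],0],
    [1,[0,0,0],0],
  ],
)

```text
time: 15.6
tool_pos: [0.439, -0.2869, 0.0215]
tool_rot: [0.469, 0.53, 0.466, -0.53]
contact_force: [0.5, 0.5, -0.5]
gripper_width: 0.193
```

play_rows(
  motion=[
    [1,[0,0,-0.005],0],
    [1,[0,0,-0.01],0],
    [1,[0,0,-0.0135],0],
    [1,[0,0,-0.0135],0],
    [1,[0,0,-0.0135],0],
  ],
)

```text
time: 16.1
tool_pos: [0.4375, -0.2857, 0.0056]
tool_rot: [-0.468, -0.53, -0.468, 0.53]
contact_force: [-2.3, 1.4, 3.6]
gripper_width: 0.199
```

play_rows(
  motion=[
    [-1,[0,0,0],0],
    [-1,[0,0,0],0],
    [-1,[0,0,0],0],
    [-1,[0,0,0],0],
    [-1,[0,0,0],0],
  ],
)

```text
time: 16.6
tool_pos: [0.4373, -0.2855, 0.0052]
tool_rot: [-0.468, -0.53, -0.468, 0.53]
contact_force: [0.3, -0.0, -0.1]
gripper_width: 0.996
```

play_rows(
  motion=[
    [-1,[0,0,0],0],
    [-1,[0,0,0.02],0],
    [-1,[0,0,0.06],0],
    [-1,[0,0,0.11],0],
    [-1,[0,0,0.16],0],
  ],
)

```text
time: 17.1
tool_pos: [0.4368, -0.2851, 0.1664]
tool_rot: [-0.467, -0.53, -0.468, 0.53]
contact_force: [0.8, -0.5, -0.4]
gripper_width: 1.001
```

play_rows(
  motion=[
    [-1,[0,0,0.03],0],
    [-1,[0,0,0.08],0],
    [-1,[0,0,0.08],0],
  ],
)

```text
time: 17.4
tool_pos: [0.4402, -0.288, 0.2543]
tool_rot: [0.473, 0.531, 0.463, -0.53]
contact_force: [0.5, -1.3, 0.2]
gripper_width: 0.999
```

Run:
```python
from h import *
save('wrist','w9'); s=state();print(s['tool_pos'],s['contact_force'])
print(nets.landmark_of('wrist','knife')[:1],nets.landmark_of('wrist','blade_tip')[:1])
p,d=save('side','side9')
for t in ['press','knob','pry_slot','cam_lever']: print(t,nets.landmark_of('side',t)[:2], nets.recognise('side',t)[:1])
p,d=save('top','top9')
for t in ['press','knob','pry_slot','cam_lever']: print(t,nets.landmark_of('top',t)[:2], nets.recognise('top',t)[:1])
```

```text
[ 0.43913271 -0.28707802  0.25050002] [-0.10795472 -0.20945938 -0.17665073]
[{'at': [0.4256, -0.283, -0.0031], 'score': 0.65}] [{'at': [0.4253, -0.2828, -0.0032], 'score': 0.25}]
press [{'at': [0.6093, 0.1569, -0.0003], 'score': 0.88}] [{'at': [0.6825, 0.156, 0.0408], 'score': 0.85}]
knob [{'at': [0.5559, 0.1503, 0.0351], 'score': 0.63}] [{'at': [0.5843, 0.1565, 0.0395], 'score': 0.52}]
pry_slot [{'at': [0.5218, 0.1407, 0.0518], 'score': 0.85}] []Traceback (most recent call last):
  File "<stdin>", line 5, in <module>
ValueError: it knows: blade_tip, blank, burr_block, chuck_key, cover_edge, knife, knob, press, pry_slot, sleeve
```

View pics/w9.png

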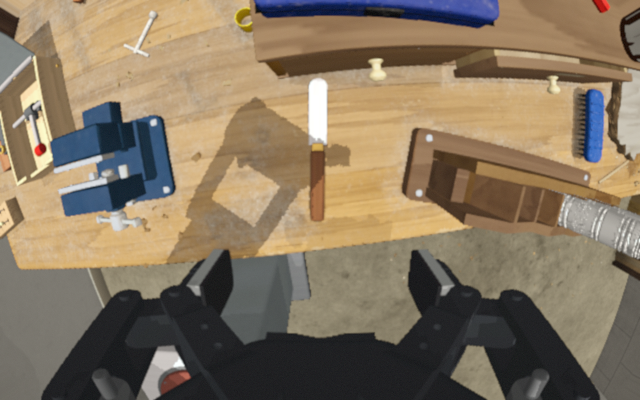

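play_rows(
  motion=[
    [-0.1,[0,0.04,0],0.05],
    [-0.1,[0.01,0.085,0],0.1],
    [-0.1,[0.02,0.13,0],0.15],
    [-0.1,[0.03,0.175,0],0.2],
    [-0.1,[0.04,0.22,0],0.25],
  ],
)

```text
time: 18.4
tool_pos: [0.4773, -0.0638, 0.2451]
tool_rot: [0.531, 0.467, 0.531, -0.467]
contact_force: [0.4, 0.2, -0.5]
gripper_width: 0.554
```

play_rows(
  motion=[
    [-0.1,[0.015,0.045,0],0.05],
    [-0.1,[0.03,0.09,0],0.05],
    [-0.1,[0.045,0.135,0],0.05],
    [-0.1,[0.06,0.18,0],0.05],
    [-0.1,[0.077,0.217,0],0.05],
  ],
)

```text
time: 18.9
tool_pos: [0.5544, 0.154, 0.2449]
tool_rot: [0.542, 0.454, 0.542, -0.454]
contact_force: [1.4, -0.4, 0.6]
gripper_width: 0.551
```

play_rows(
  motion=[
    [-0.1,[0,0,0],0],
    [-0.1,[0,0,-0.03],0],
    [-0.1,[0,0,-0.06],0],
    [-0.1,[0,0,-0.06],0],
    [-0.1,[0,0,-0.06],0],
  ],
)

```text
time: 19.4
tool_pos: [0.5539, 0.1509, 0.1849]
tool_rot: [0.541, 0.454, 0.542, -0.455]
contact_force: [0.1, -0.4, 1.0]
gripper_width: 0.55
```

Run:
```python
from h import *
p,d=save('wrist','w10'); s=state();print(s['tool_pos'],s['contact_force'],s['gripper_width'])
for t in ['press','knob']: print(t,nets.landmark_of('wrist',t)[:2])
c=cams.camera_info('wrist'); K=c['K'];R=cv2.Rodrigues(c['rvec'])[0]
m=(p[...,0]>150)&(p[...,1]<50)&(p[...,2]<60); v,u=np.nonzero(m); print(len(u),u.min(),u.max(),v.min(),v.max())
def W(u,v):
    x=(u-K[0,2])/K[0,0];y=(v-K[1,2])/K[1,1];r=np.hypot(x,y)
    ray=np.array([x/r*np.sin(r),y/r*np.sin(r),np.cos(r)]); z=d[v,u]; return (R.T@(ray*z/ray[2]-c['tvec'].ravel())).round(4)
P=np.array([W(a,b) for a,b in zip(u,v)]);print(np.median(P,0),P.min(0),P.max(0))
p,d=save('top','top9')
for t in ['press','knob','pry_slot']: print(t,nets.landmark_of('top',t)[:2])
```

```text
[0.55488183 0.15106211 0.18655144] [0.11009838 0.62628963 0.3025093 ] 0.551480320315003
press [{'at': [0.6083, 0.1583, -0.0041], 'score': 0.86}, {'at': [0.6808, -0.0662, -0.0036], 'score': 0.74}]
knob [{'at': [0.5493, 0.1541, 0.0361], 'score': 0.75}]
216 315 328 180 196
[0.5597 0.1508 0.0466] [0.5515 0.1438 0.0417] [0.6224 0.1632 0.3307]
press []
knob []
pry_slot [{'at': [0.5256, 0.1474, 0.0566], 'score': 0.59}]
```

View pics/w10.png

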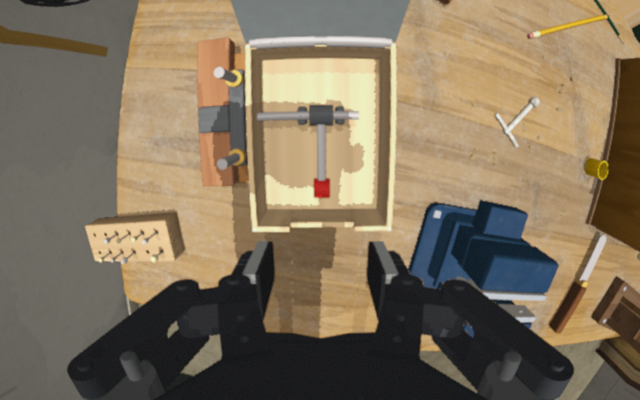

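play_rows(
  motion=[
    [-0.1,[0.002,0,-0.03],0],
    [-0.1,[0.002,0,-0.06],0],
    [-0.1,[0.002,0,-0.09],0],
    [-0.1,[0.002,0,-0.115],0],
    [-0.1,[0.002,0,-0.135],0],
  ],
)

```text
time: 20.25
tool_pos: [0.5558, 0.1514, 0.0489]
tool_rot: [0.541, 0.454, 0.542, -0.455]
contact_force: [-0.4, -0.1, 0.0]
gripper_width: 0.549
```

play_rows(
  motion=[
    [-0.1,[0,0,0],0],
    [-0.1,[0,0,0],0],
  ],
)

```text
time: 20.45
tool_pos: [0.5566, 0.1515, 0.0508]
tool_rot: [0.542, 0.455, 0.542, -0.454]
contact_force: [0.2, 0.3, 0.3]
gripper_width: 0.546
```

Run:
```python
from h import *
p,d=save('wrist','w11'); s=state();print(s['tool_pos'],s['contact_force'],s['gripper_width'])
```

```text
[0.55740347 0.15160527 0.05182054] [-0.17873326  1.0065312   0.11492536] 0.5504389430556924
```

View pics/w11.png

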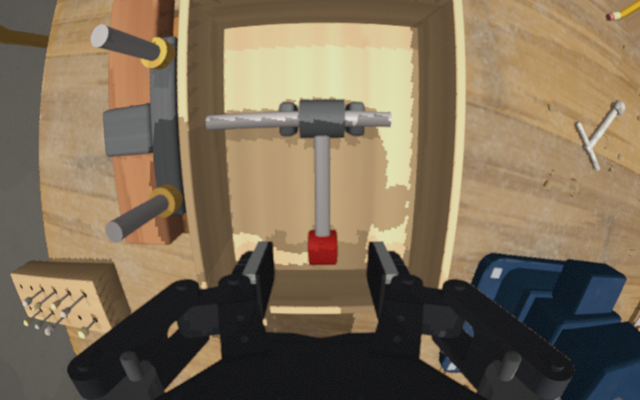

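Run:
```python
from h import *
p,d=cams.grab_frame('wrist'); print(state()['tool_pos'])
c=cams.camera_info('wrist'); K=c['K'];R=cv2.Rodrigues(c['rvec'])[0]
def W(u,v):
    x=(u-K[0,2])/K[0,0];y=(v-K[1,2])/K[1,1];r=np.hypot(x,y)
    ray=np.array([x/r*np.sin(r),y/r*np.sin(r),np.cos(r)]); z=d[v,u]; return (R.T@(ray*z/ray[2]-c['tvec'].ravel())).round(4)
for v in range(112,270,8): print(v,W(322,v),p[v,322])
```

```text
[0.55779191 0.1516425  0.05231525]
112 [0.6284 0.1634 0.045 ] [108 108 108]
120 [0.6245 0.1627 0.0462] [122 124 122]
128 [0.6207 0.162  0.0453] [65 66 67]
136 [0.6167 0.1613 0.0412] [68 67 66]
144 [0.6127 0.1606 0.0403] [154 149 147]
152 [0.6088 0.1599 0.041 ] [155 149 146]
160 [0.6048 0.1592 0.0407] [153 149 146]
168 [0.6007 0.1584 0.0405] [153 148 145]
176 [0.5968 0.1578 0.0414] [153 147 145]
184 [0.5927 0.157  0.0412] [154 148 145]
192 [0.5884 0.1563 0.0404] [154 147 145]
200 [0.5844 0.1556 0.0412] [151 146 144]
208 [0.58   0.1548 0.0404] [151 145 142]
216 [0.5761 0.1541 0.0417] [150 145 142]
224 [0.5711 0.1532 0.0399] [149 144 141]
232 [0.5669 0.1524 0.0406] [149 142 139]
240 [0.5627 0.1517 0.0416] [151  28  25]
248 [0.5591 0.1511 0.0439] [160  35  31]
256 [0.5549 0.1503 0.0449] [138  23  18]
264 [0.5487 0.1492 0.0419] [119  34  26]
```

play_rows(
  motion=[
    [-0.1,[-0.002,-0.001,-0.018],0],
    [-0.1,[-0.002,-0.001,-0.035],0],
    [-0.1,[-0.002,-0.001,-0.035],0],
    [-0.1,[-0.002,-0.001,-0.035],0],
  ],
)

```text
time: 20.95
tool_pos: [0.5552, 0.1505, 0.0166]
tool_rot: [0.542, 0.455, 0.541, -0.454]
contact_force: [0.6, -0.2, -0.8]
gripper_width: 0.549
```

play_rows(
  motion=[
    [0.3,[0,0,0],0],
    [0.5,[0,0,0],0],
    [1,[0,0,0],0],
    [1,[0,0,0],0],
    [1,[0,0,0],0],
  ],
)

```text
time: 21.45
tool_pos: [0.5553, 0.1504, 0.0166]
tool_rot: [0.542, 0.455, 0.541, -0.454]
contact_force: [-1.2, -0.9, 6.5]
gripper_width: 0.173
```

Run:
```python
from h import *
p,d=save('wrist','w12'); s=state();print(s['tool_pos'],s['contact_force'],s['gripper_width'])
```

```text
[0.55534501 0.15041978 0.01658331] [-0.96107663 -1.08614649  6.49441954] 0.17360244933308627
```

View pics/w12.png

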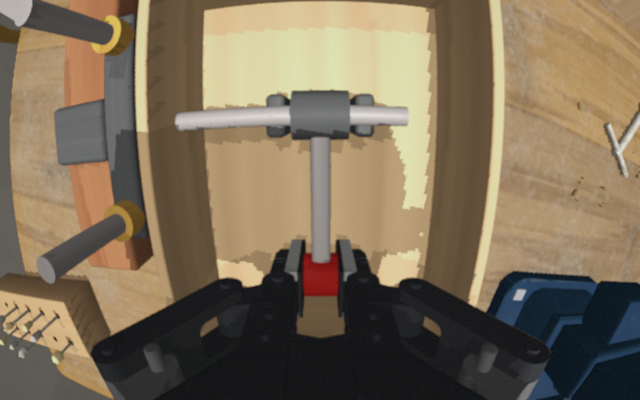

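play_rows(
  motion=[
    [1,[0.0009,0.0002,0.0109],0],
    [1,[0.0033,0.0006,0.0216],0],
    [1,[0.0075,0.0013,0.0318],0],
    [1,[0.0132,0.0024,0.0411],0],
    [1,[0.0202,0.0036,0.0495],0],
  ],
)

```text
time: 22.0
tool_pos: [0.57, 0.153, 0.0614]
tool_rot: [0.539, 0.451, 0.544, -0.458]
contact_force: [-6.1, -3.8, -10.6]
gripper_width: 0.174
```

Run:
```python
from h import *
p,d=save('wrist','w13'); s=state();print(s['tool_pos'],s['contact_force'],s['ft_torque'],s['gripper_width'])
```

```text
[0.57215986 0.15348943 0.06368272] [-3.96526605 -3.53795033 -6.07121932] [-0.69690884  1.37826361 -0.06165733] 0.16986216833218643
```

View pics/w13.png

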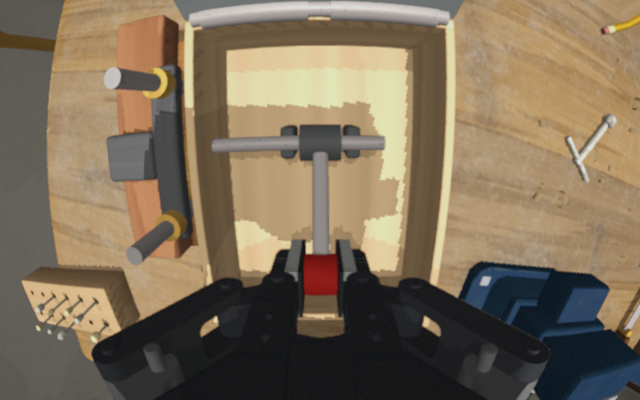

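play_rows(
  motion=[
    [1,[0.0083,0.0015,0.0071],0],
    [1,[0.0174,0.0031,0.0129],0],
    [1,[0.0275,0.0049,0.0171],0],
    [1,[0.038,0.0068,0.0196],0],
    [1,[0.0487,0.0087,0.0205],0],
  ],
)

```text
time: 22.55
tool_pos: [0.621, 0.1626, 0.0852]
tool_rot: [0.54, 0.452, 0.544, -0.457]
contact_force: [-8.9, -1.3, -1.2]
gripper_width: 0.167
```

play_rows(
  motion=[
    [1,[0,0,0],0],
    [1,[0,0,0],0],
    [1,[0,0,0],0],
  ],
)

```text
time: 22.85
tool_pos: [0.6222, 0.1629, 0.0853]
tool_rot: [0.541, 0.454, 0.542, -0.455]
contact_force: [-5.3, -1.1, -2.3]
gripper_width: 0.17
```

```bash
cat > m.py <<'E'
from h import *
import sys
n=sys.argv[1]
p,d=save('wrist','w'+n); s=state();print(s['tool_pos'],s['contact_force'],s['ft_torque'],s['gripper_width'])
c=cams.camera_info('wrist'); K=c['K'];R=cv2.Rodrigues(c['rvec'])[0]
def W(u,v):
    x=(u-K[0,2])/K[0,0];y=(v-K[1,2])/K[1,1];r=np.hypot(x,y)
    ray=np.array([x/r*np.sin(r),y/r*np.sin(r),np.cos(r)]); z=d[v,u]; return (R.T@(ray*z/ray[2]-c['tvec'].ravel())).round(4)
for v in range(150,320,8): print(v,W(322,v),p[v,322])
p,d=save('side','side'+n)
cv2.imwrite('pics/s%sc.png'%n,cv2.resize(p[120:280,310:450,::-1],None,fx=4,fy=4))
print(nets.landmark_of('side','knob')[:1])
E
python3 m.py 14
```

```text
[0.62226268 0.16287137 0.08529277] [-5.14452867 -1.34378    -2.83562652] [-0.33893541  1.04908745 -0.16297251] 0.16909333397129667
150 [0.6671 0.1697 0.0045] [201 172 130]
158 [0.6612 0.1686 0.0032] [201 173 130]
166 [0.6558 0.1677 0.0062] [201 173 131]
174 [0.6499 0.1666 0.0058] [201 173 130]
182 [0.6438 0.1655 0.0042] [202 173 130]
190 [0.6382 0.1645 0.0061] [201 173 131]
198 [0.632  0.1634 0.0053] [201 173 131]
206 [0.6344 0.164  0.0349] [116  97  73]
214 [0.6311 0.1634 0.0414] [78 79 78]
222 [0.627  0.1627 0.0448] [109 106 105]
230 [0.69   0.1749 0.2278] [116 112 110]
238 [0.6234 0.1622 0.0623] [116 111 110]
246 [0.6217 0.1619 0.0699] [109 104 102]
254 [0.6196 0.1616 0.0759] [99 96 94]
262 [0.6184 0.1614 0.083 ] [101  97  95]
270 [0.6176 0.1613 0.0904] [100  96  93]
278 [0.6188 0.1615 0.1008] [97 52 49]
286 [0.6178 0.1614 0.1064] [124  20  17]
294 [0.6163 0.1611 0.1107] [144  28  24]
302 [0.6129 0.1605 0.1121] [157  39  35]
310 [0.6098 0.16   0.1139] [153  32  28]
318 [0.6031 0.1588 0.1108] [130  60  43]
[]
```

View pics/w14.png

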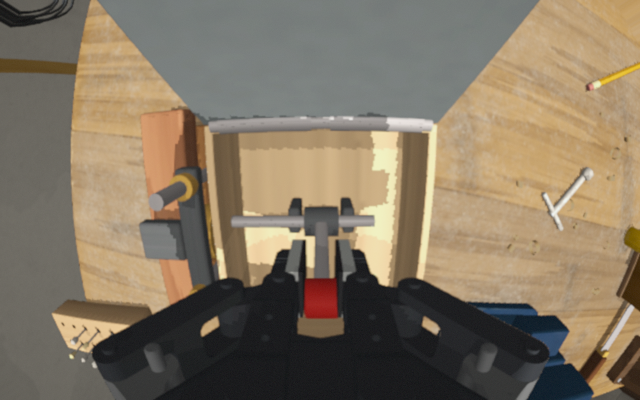

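View pics/s14c.png

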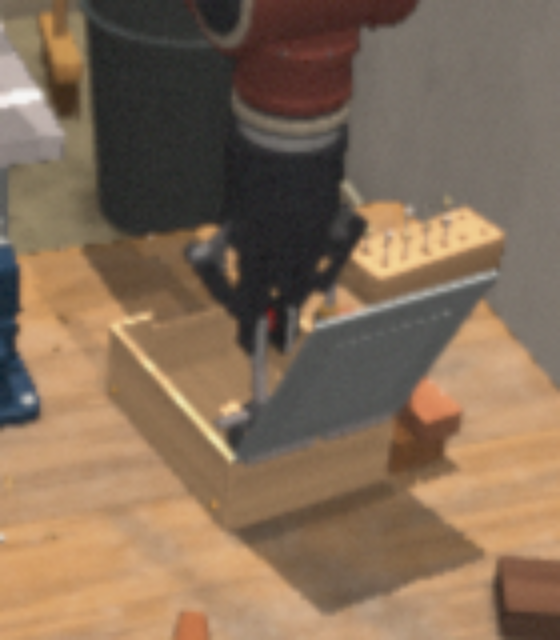

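play_rows(
  motion=[
    [1,[0.003,0.0005,0],0],
    [1,[0.006,0.001,0],0],
    [1,[0.008,0.0014,0],0],
    [1,[0.008,0.0014,0],0],
  ],
)

```text
time: 23.4
tool_pos: [0.6303, 0.1643, 0.0854]
tool_rot: [0.541, 0.454, 0.542, -0.455]
contact_force: [-6.0, -1.3, -2.0]
gripper_width: 0.169
```

```bash
python3 m.py 15
```

```text
[0.63034123 0.16432096 0.08541534] [-5.55248582 -1.33272851 -2.43565441] [-0.31552811  1.09209326 -0.12860019] 0.1687195300169683
150 [0.6752 0.1711 0.0049] [174 147 109]
158 [0.6695 0.1701 0.0053] [174 146 109]
166 [0.6635 0.169  0.0039] [203 174 132]
174 [0.6577 0.168  0.0042] [203 174 131]
182 [0.652 0.167 0.005] [203 174 131]
190 [0.6461 0.1659 0.0052] [203 174 132]
198 [0.6401 0.1649 0.0053] [203 174 132]
206 [0.6338 0.1637 0.0046] [203 175 132]
214 [0.6277 0.1627 0.005 ] [198 169 128]
222 [0.6333 0.1638 0.0398] [68 69 69]
230 [0.6295 0.1632 0.0442] [86 87 87]
238 [0.6279 0.1629 0.0536] [109 105 103]
246 [0.6267 0.1628 0.0629] [99 95 92]
254 [0.6249 0.1625 0.0699] [97 93 91]
262 [0.6238 0.1623 0.0778] [97 93 92]
270 [0.624  0.1624 0.0874] [98 93 92]
278 [0.6231 0.1623 0.0942] [97 93 91]
286 [0.6257 0.1628 0.1063] [117  25  20]
294 [0.6239 0.1625 0.1101] [140  27  26]
302 [0.6211 0.162  0.1124] [154  34  30]
310 [0.6177 0.1614 0.1139] [158  36  31]
318 [0.6136 0.1607 0.1143] [145  26  22]
[]
```

View pics/w15.png

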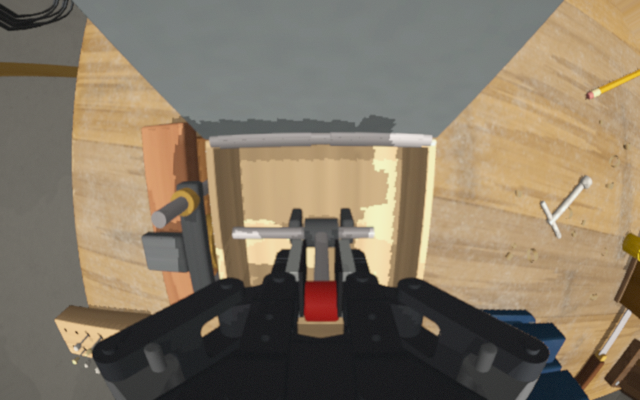

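play_rows(
  motion=[
    [1,[0.003,0.0005,0],0],
    [1,[0.006,0.001,0],0],
    [1,[0.008,0.0014,0],0],
    [1,[0.008,0.0014,0],0],
    [1,[0.008,0.0014,0],0],
  ],
)

```text
time: 24.05
tool_pos: [0.6379, 0.1658, 0.0849]
tool_rot: [0.541, 0.454, 0.543, -0.455]
contact_force: [-4.7, -0.5, -3.4]
gripper_width: 0.157
```

```bash
python3 m.py 16
```

```text
[0.63785207 0.1657872  0.08489204] [-5.78826049 -1.01470848 -3.64842172] [-0.22084071  1.13706263  0.15926153] 0.15947855972390487
150 [0.6893 0.1741 0.0687] [179 173 171]
158 [0.6849 0.1733 0.0666] [141 127 112]
166 [0.6713 0.1706 0.0054] [176 149 111]
174 [0.6655 0.1695 0.0053] [206 178 135]
182 [0.6593 0.1684 0.0041] [206 177 134]
190 [0.6537 0.1674 0.0056] [205 177 134]
198 [0.647  0.1662 0.0028] [206 177 135]
206 [0.6415 0.1652 0.0051] [205 177 135]
214 [0.6353 0.1641 0.005 ] [205 177 133]
222 [0.6291 0.163  0.0054] [204 175 133]
230 [0.6337 0.164  0.0348] [66 62 59]
238 [0.6314 0.1636 0.0433] [71 73 73]
246 [0.6293 0.1633 0.0511] [97 92 90]
254 [0.6288 0.1633 0.0617] [96 91 90]
262 [0.6281 0.1632 0.0708] [94 91 90]
270 [0.6286 0.1633 0.0813] [95 92 90]
278 [0.6281 0.1633 0.0892] [94 90 89]
286 [0.6325 0.1641 0.1045] [109  23  20]
294 [0.6315 0.1639 0.1097] [135  26  22]
302 [0.6301 0.1637 0.1141] [152  32  30]
310 [0.6258 0.1629 0.114 ] [160  36  35]
318 [0.6215 0.1622 0.1143] [155  32  28]
[{'at': [0.4506, 0.3717, -0.0015], 'score': 0.59}]
```

View pics/w16.png

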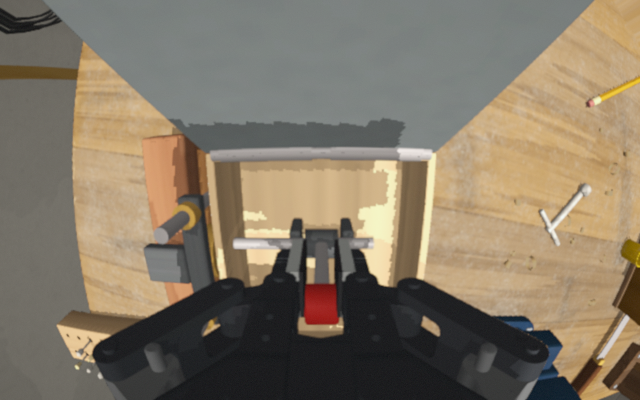

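View pics/s16c.png

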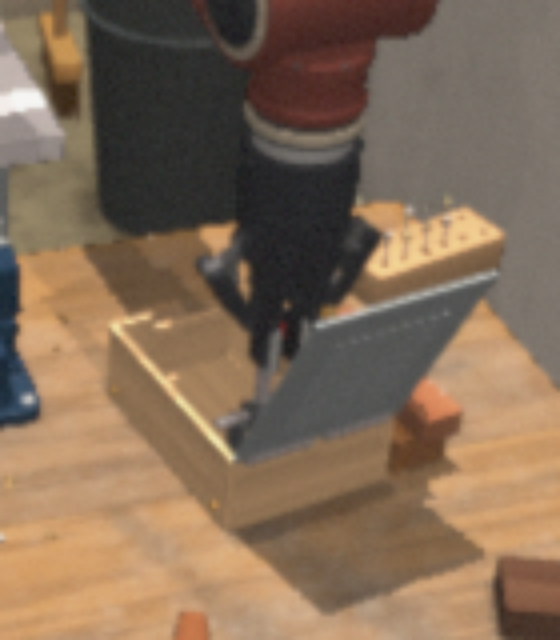

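play_rows(
  motion=[
    [1,[0,0,0],0],
    [1,[0,0,0],0],
    [1,[0,0,0],0],
    [1,[0,0,0],0],
    [1,[0,0,0],0],
  ],
)

```text
time: 24.7
tool_pos: [0.6379, 0.1658, 0.0849]
tool_rot: [0.541, 0.454, 0.543, -0.455]
contact_force: [-4.7, -1.2, -3.5]
gripper_width: 0.16
```

play_rows(
  motion=[
    [1,[0,0,0],0],
    [1,[0,0,0],0],
    [1,[0,0,0],0],
    [1,[0,0,0],0],
    [1,[0,0,0],0],
  ],
)

```text
time: 25.2
tool_pos: [0.6378, 0.1658, 0.0849]
tool_rot: [0.541, 0.454, 0.543, -0.455]
contact_force: [-5.1, -1.3, -3.9]
gripper_width: 0.164
```

```bash
python3 m.py 17; python3 -c "
from h import *
print(nets.landmark_of('side','blank')[:1]);p,d=save('top','top17');print(nets.landmark_of('top','knife')[:1],nets.landmark_of('top','blank')[:1])"
```

```text
[0.63784493 0.16576235 0.08489868] [-5.69053392 -1.02444175 -3.98254169] [-0.20472753  1.08717219  0.09694943] 0.16156422608732693
150 [0.6892 0.1741 0.0681] [180 174 172]
158 [0.6846 0.1732 0.0641] [140 126 111]
166 [0.6713 0.1706 0.0058] [176 149 111]
174 [0.6654 0.1695 0.0051] [206 176 134]
182 [0.6595 0.1685 0.005 ] [206 177 134]
190 [0.6535 0.1674 0.0046] [205 177 135]
198 [0.6476 0.1663 0.0052] [205 177 135]
206 [0.6417 0.1653 0.0059] [205 177 134]
214 [0.6352 0.1641 0.0048] [205 177 134]
222 [0.6291 0.163  0.0054] [203 175 132]
230 [0.634  0.1641 0.0356] [65 62 59]
238 [0.6308 0.1635 0.0417] [73 75 74]
246 [0.6295 0.1633 0.0516] [95 92 90]
254 [0.6288 0.1633 0.0617] [95 91 90]
262 [0.628  0.1631 0.0706] [95 91 90]
270 [0.6287 0.1633 0.0815] [94 91 89]
278 [0.6278 0.1632 0.0886] [95 92 90]
286 [0.6329 0.1642 0.1051] [109  25  22]
294 [0.6318 0.164  0.1103] [135  27  24]
302 [0.6294 0.1636 0.1131] [152  36  33]
310 [0.626  0.163  0.1144] [161  40  35]
318 [0.6217 0.1622 0.1145] [154  29  24]
[]
[{'at': [0.6112, 0.2561, 0.0329], 'score': 0.51}]
[{'at': [0.4253, -0.283, 0.0004], 'score': 0.91}] [{'at': [0.6126, 0.259, 0.0308], 'score': 0.59}]
```

View pics/w17.png

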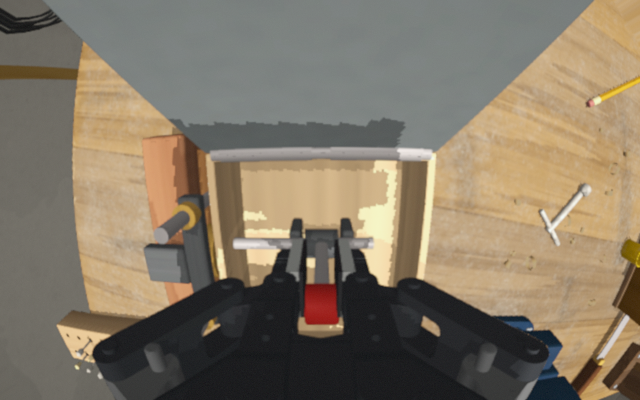

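```bash
python3 -c "
from plant import workorder
print(workorder.job_done())"
```

```text
the job is handed in; nothing more can be done
None
```

I've handed the job in. The cover is open, the knife is back on the worktop, and the gripper is holding the cam lever upright by its red knob. No verdict was reported, so what follows rests on my own last checks.

- **Cover:** I pried it up with the knife blade in the slot until the spring took over. It stands fully open in the side and wrist pictures. The gripper stayed off it, and I saw no contact forces suggesting otherwise.
- **Knife:** I laid it flat near where it started. The network puts it at (0.425, -0.283, 0.000), released and well clear of the press.
- **Cam lever:** Wrist depth gives a lever angle of about 1.54–1.55 rad, inside the allowed 1.43–1.71. Tool pose, forces and lever angle stayed steady over the last second or so. I did not measure the jaw lift; at that angle it should be close to 12 mm.
- **Blank:** It reads (0.613, 0.259) now, against (0.613, 0.258) as the mean of two readings at the start.
- **Bystanders:** I did not measure them again. I did not go near them, and the burr block and chuck key look undisturbed in the last wrist picture.

**Knob slipped in the grip:** while I swung the lever, the knob slid about 12 mm towards the front edge of the pads. The planned swing therefore stopped short, at about 1.36 rad. I made up the difference by pushing about 16 mm further, so the knob is held off-centre. About 5–6 N of sideways force remains at the wrist.

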